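# Load the tumbler barrel and hold its bayonet lid at the vent position

### The job

Sort the three things lying mixed on the shelf: the two pebbles go into the open tumbler barrel and the lying dop stick goes into the wooden tray. Then set the lid fully home in the barrel with its lugs through the two gaps, twist it clockwise (seen from above) 45 degrees, which is halfway to the lock click and must stop short of it, and keep holding it there against its return spring: the program finishes while the gripper still holds the lid. Leave the little jar and the brush that stand and lie among these things where they are.

Things in the scene. Friction and masses are not known exactly. Their poses are not given: they have to be found in the camera images.
- barrel: Fixed round black tumbler barrel with aluminium collar, 102 mm across, 84 mm high, open on top. Origin: centre of its underside, z up. Mouth 72 mm wide, narrowed to 60 mm by a ledge at height 66 mm; hollow below (inner floor at 6 mm). The top flange (78 to 84 mm high) has two gaps for the lid's lugs, on the barrel's +x and -x, 18 mm wide, out to 46 mm from the axis.
- seat (a point): Point on the barrel's axis at ledge height, 66 mm above the shelf; axes as the barrel's. The lid's origin comes here when it is fully home, lugs resting on the ledge. Under the flange the lugs turn clockwise only (fixed stops the other way) with 4 mm of play upward.
- carrier (a joint): Two steel tabs inside the collar, pushed by the lid's lugs: 0 at rest, grows to 1.6 rad as the lid twists clockwise. A lid dropped in centred in the gaps turns about 0.08 rad (0 to 0.17 if off-centre) before it meets the tabs, then they turn together. Spring return, 0.1 N m per rad: a lid let go before the click turns back.
- latch (a joint): Lock pin, a small steel button sticking out of the collar 77 degrees clockwise from the barrel's +x; 0 at rest. A lug reaches it when the lid has turned about 65 degrees and pushes it outward (2 mm, against 3 to 4 N) until it snaps back behind the lug (the click) at about 90 degrees.
- lid: Loose grey lid, 0.16 kg, standing right way up. Origin: centre of its underside, z up. Plug 69 mm across, 20 mm high, tapering to 61 at the foot; two steel lugs at its foot along its +x and -x (12 mm wide, 8 high, tips 43 mm from the axis); cap 88 mm across from 20 to 27 mm; bar grip on top along x, 52 mm long, 14 wide, from 27 to 59 mm up. Same after a half turn.
- pebble_a: Smooth tumbled pebble, a rounded squat disc 29 mm across and 20 mm high, grey-brown, 30 g. Origin: centre of its underside.
- pebble_a_center (a point): Middle of that pebble, 10 mm above its origin.
- pebble_b: Smooth tumbled pebble, 25 mm across and 22 mm high, grey-brown, 30 g. Origin: centre of its underside.
- pebble_b_center (a point): Middle of that pebble, 11 mm above its origin.
- stick: Loose dop stick lying on the shelf: square wooden stick 10 mm thick with a 12 mm thick dark head at its +x end, 90 mm long in all (from -45 to +45 mm along its x), 20 g. Origin: centre of its underside.
- stick_center (a point): Middle of the lying dop stick, 6 mm above its origin.
- tray: Fixed open wooden tray, 150 mm along its x, 100 mm along its y, 30 mm high, walls and floor 5 mm. Origin: centre of its underside.
- jar: Bystander: small jar with a lid, 48 mm wide, 60 mm high, near the tray.
- brush: Bystander: brush 150 mm long lying at the robot's left.

How it is judged:
On the way, in this order (a step that is already met when the one before it is completed fails the run):
1. both pebbles are in the barrel and the dop stick is in the tray (horizontal distance between each of pebble_a_center, pebble_b_center and seat below 0.046 m and z of each of pebble_a_center, pebble_b_center in the frame of seat below -0.004 m and x of stick_center in the frame of tray between -0.07 and 0.07 m and y of stick_center in the frame of tray between -0.045 and 0.045 m and z of stick_center in the frame of tray below 0.03 m and contact force between the fingers and stick below 0.1 N), for 0.2 s.
2. the lid is fully home in the barrel, lugs through the gaps, not yet twisted (horizontal distance between lid and seat below 0.004 m and z of lid in the frame of seat below 0.005 m and angle between lid's own z axis and vertical below 0.08 rad and value of joint carrier below 0.3 rad), for 0.05 s.
At the end, for the whole second after the job is handed in: Pebbles in the barrel below the ledge, stick released in the tray; lid home (4 mm of axis, under 5 mm above ledge, 0.08 rad of upright), twisted clockwise 45 +-12 degrees (carrier 0.45 to 0.95 rad), not turning (under 0.3 rad/s), lock pin under 1 mm, fingers gripping the lid with over 3 N (all of step 1 and horizontal distance between lid and seat below 0.004 m and z of lid in the frame of seat below 0.005 m and angle between lid's own z axis and vertical below 0.08 rad and value of joint carrier between 0.45 and 0.95 rad and angle between the x axis of lid and the x axis of barrel, either way round between 0.57 and 1 rad and value of joint latch below 0.001 m and contact force between the fingers and lid above 3 N and velocity of joint carrier between -0.3 and 0.3 rad/s); the arm keeps its last pose, push and grip.
It fails at once if the lid is twisted on to the lock click (lock pin pushed out more than 1.2 mm) (value of joint latch above 0.0012 m).
It fails at once if the jar or the brush is shoved more than 30 mm (distance of any of jar, brush from where it was at the start of the episode above 0.03 m).
It also fails if it takes over 67 s, if anything falls off the work surface, if the arm or the gripper's body presses on something with over 40 N, if the wrist force passes 120 N, or if a joint passes its speed limit or range.

### The arm

A 6-joint arm with a two-finger parallel gripper is mounted at the origin on the work surface. World frame = base frame: x ahead of the robot, y to its left, z up, the work surface at z = 0. Lengths are in m, angles in rad, forces in N, time in s.
With the tool pointing down it reaches from about 0.25 to 0.725 m from the base axis. Payload 9.7 kg.
Tool frame: the origin (TCP) lies between the finger pads; the fingertips stand 25 mm ahead of it and the grasp point (between the pads) lies 6 mm ahead of it (tip_extent is the distance from the TCP to the fingertips, in m); z points along the fingers, y is the line along which they close (so a half turn about z gives the same grasp; the last joint's range is limited). The gripper opens to 85 mm and grips with 20 to 120 N. Pads are 22 mm wide; open, the fingers measure 114 mm over their backs; the gripper's body (76 mm by 85 mm) begins 54 mm behind the grasp point. The pads swing forward as they close: fully open they stand 13 mm farther back than shut.
Start: joints at [-1.118, 0.087, 0.176, 1.66, 0, 1.571], TCP at [0.241, -0.495, 0.256] pointing down, gripper open.
Joint ranges: [-3.13, 3.13], [-0.85, 1.81], [-1.15, 1.24], [-2.2, 2.28], [-1.44, 1.52], [-3.14, 3.14]. Speed limits (rad/s): [2.22, 2.22, 2.57, 3.14, 3.14, 3.14].

### API

Orientations are given as a unit quaternion [x, y, z, w].
In Python, from workcell import observe, snapshot, job_done, tip_extent gives the robot as it stands.
- The arm moves only by the tool jog_arm, never from a script. Its argument "series" is a list of rows, each an object of numbers: "fingers": the finger opening in m, from 0 to 0.0854; "tx", "ty", "tz": the shift along the tool's x, y, z in shares of 50 cm (1.0 is 50 cm); "yaw": the turn about the tool's z in parts of the range, where 1.0 means 90 degrees. A call has 1 to 10 rows; each row is the pose to reach, as a shift and turn from the pose commanded when the call began, along the tool's axes at that moment; what a row does not reach only later rows make up. A row lasts 1/10 s, in which the tool goes at most 50 mm and 8.59 degrees, less where a joint would pass 70% of its speed; a pose out of reach is approached as far as the arm can. A call with a gripper value outside its range is refused whole. The fingers move at their own pace and stop on an object; the grip force is fixed at half the most. Time passes only in rows, so rows that repeat a pose let the fingers close. It gives the time, the measured TCP pose, the force, the opening and the grip force at its end, in the units of the state.
- observe(): the state, without advancing time (a new reading comes with each control period).
- snapshot(name): name is "side" or "top"; returns a dict with "img" (480x640x3 uint8, red, green, blue), "K" (3x3 intrinsics, pixels), "k1" (the pictures are not rectified: a ray, as slopes to the right and down, at radius r is drawn at 1 + k1 r^2 times it, then the intrinsics apply), "extrinsics" (4x4, takes a point from world to camera coordinates). Camera axes: x right, y down, z forward; pixel columns grow to the right and rows downward; lengths in m; the calibration is good to about 2 mm. A picture is of the moment at which its call begins. There is no depth.
- job_done(): hands the job in; it is judged then, once.
The state is a dict: "time_s": time; "qpos": joint angles; "dq": joint speeds; "effort": joint torques, N m; "ee_pos": TCP position; "orientation": TCP orientation; "force": force on the tool from outside, world axes, zero at the start; "moment": the same for the moment, N m; "gripper_width": finger opening in m; "gripper_force": force on a finger pad.
Only numpy, scipy, OpenCV 4.12 (cv2) and the standard library are available. Lean on these libraries where they do the work, as an engineer would, in place of code of your own. Each camera call takes 0.05 s, during which the arm holds its last target. There are 200 camera calls.

## Working session

There is one attempt and no reset: what is moved stays moved. The work goes in short steps, Python scripts to look and compute and a tool call to move; the robot and the scene stay as the last step left them, time stands still between calls to the robot, and variables do not carry over. Pictures are saved under pics/ and viewed, at most 10 in all, crops included, and the job is handed in when it is done.

Besides the shell and the picture viewer there is one more tool, called after "Request:" by a JSON object that holds its "op" and its "data". jog_arm: Moves the arm, as the interface text tells. Its arguments: {"type":"object","properties":{"series":{"type":"array","items":{"type":"object","properties":{"fingers":{"type":"number"},"tx":{"type":"number"},"ty":{"type":"number"},"tz":{"type":"number"},"yaw":{"type":"number"}}}}},"required":["series"]}

```bash
mkdir -p pics; ls
cat > h.py <<'E'
import numpy as np, cv2
from workcell import observe, snapshot
def ray(s,uv):
    p=cv2.undistortPoints(np.array([[uv]],float),s['K'],np.array([s['k1'],0,0,0,0.]))[0,0]
    T=s['extrinsics'];R=T[:3,:3];return -R.T@T[:3,3], R.T@np.array([p[0],p[1],1.])
def plane(s,uv,z):
    c,d=ray(s,uv);return c+d*(z-c[2])/d[2]
def proj(s,P):
    T=s['extrinsics'];q=T[:3,:3]@np.array(P,float)+T[:3,3];
    return cv2.projectPoints(np.array([q]),np.zeros(3),np.zeros(3),s['K'],np.array([s['k1'],0,0,0,0.]))[0][0,0]
E
python3 - <<'E'
from h import *
for n in('top','side'):
    s=snapshot(n);np.save(n+'.npy',s,allow_pickle=True);cv2.imwrite(f'pics/{n}0.png',s['img'][:,:,::-1]);print(s['K'],s['k1'],s['extrinsics'])
print(observe())
E
```

```text
pics
[[473.06517877   0.         326.73307145]
 [  0.         473.06517877 241.72404301]
 [  0.           0.           1.        ]] 0.0213982227971388 [[-0.0105495  -0.99993189 -0.00499217 -0.05652689]
 [-0.99389856  0.01103375 -0.10974472  0.52854889]
 [ 0.10979233  0.00380396 -0.99394727  0.78361438]
 [ 0.          0.          0.          1.        ]]
[[463.18591921   0.         320.55915649]
 [  0.         463.18591921 235.47931199]
 [  0.           0.           1.        ]] -0.08504346552120483 [[ 0.98696631 -0.1608928  -0.00331813 -0.53221794]
 [-0.11102774 -0.66586344 -0.73776603  0.08693972]
 [ 0.11649182  0.72851862 -0.67504835  0.80109125]
 [ 0.          0.          0.          1.        ]]
{'time_s': 0.1, 'qpos': array([-1.11799536e+00,  8.74336088e-02,  1.75206411e-01,  1.65978401e+00,
        3.07602046e-05,  1.57081140e+00]), 'dq': array([ 0.00155429, -0.00250303,  0.00151461, -0.0002037 , -0.00023341,
       -0.00093105]), 'effort': array([ 4.35901638e-04, -5.21561873e+01,  4.65652299e+01,  1.60519121e-02,
        5.23144355e-07, -7.94274001e-06]), 'ee_pos': array([ 0.24055062, -0.49441861,  0.25563468]), 'orientation': array([ 9.74482209e-01,  2.24463930e-01, -1.21370004e-04, -5.95391174e-04]), 'force': array([-0.40397077, -0.51109707, -0.55827962]), 'moment': array([0.04436511, 0.00770898, 0.05321164]), 'gripper_force': 0.0, 'gripper_width': 0.08540057663836777}
```

View pics/top0.png

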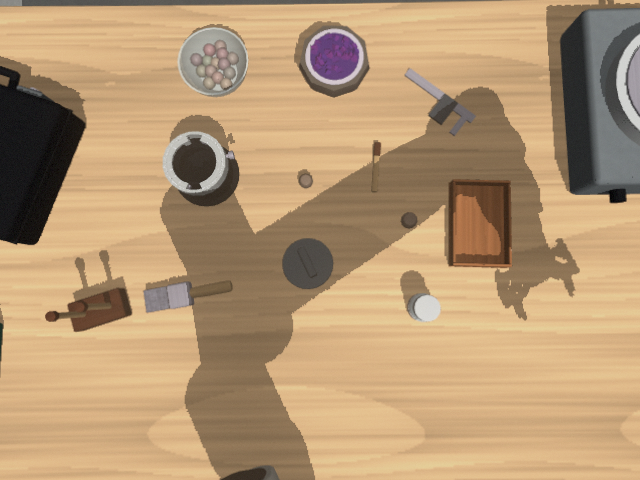

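View pics/side0.png

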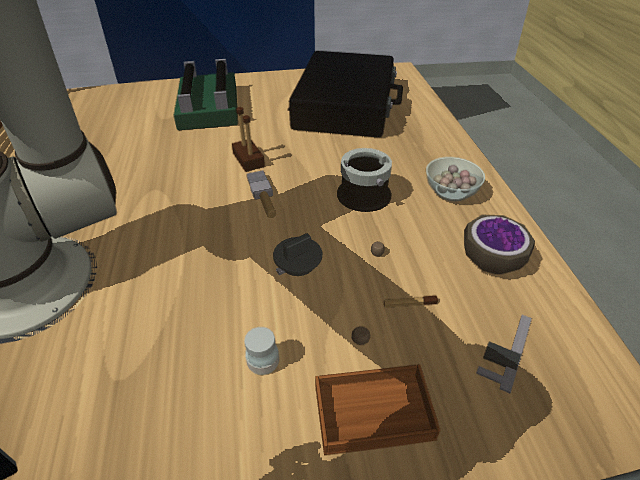

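The top view shows the barrel at (196,163), the lid at (308,263), pebbles at (305,181) and (409,220), the stick at (376,167), the tray at (480,223) and the jar at (425,308). The side view shows the same layout, with the lid at (298,255), barrel rim at (366,165) and pebbles at (377,249) and (361,335).

Run:
```python
from h import *
t=np.load('top.npy',allow_pickle=True).item();s=np.load('side.npy',allow_pickle=True).item()
def c(S,x,y,w,h): return cv2.resize(S['img'][y:y+h,x:x+w,::-1],(400,300),interpolation=cv2.INTER_CUBIC)
a=np.vstack([np.hstack([c(t,150,120,100,75),c(t,258,225,100,75)]),np.hstack([c(s,320,130,100,75),c(s,250,220,100,75)])])
cv2.imwrite('pics/crops.png',a)
def blob(S,box,cond,nm):
    x,y,w,h=box;im=S['img'][y:y+h,x:x+w].astype(np.float32)
    m=cond(im).astype(np.uint8)
    n,l,st,ce=cv2.connectedComponentsWithStats(m)
    i=1+np.argmax(st[1:,4]);pts=np.argwhere(l==i)[:,::-1]+[x,y]
    (r)=cv2.minAreaRect(pts.astype(np.float32))
    print(nm,ce[i]+[x,y],st[i],r);return ce[i]+[x,y]
# local colour printouts to calibrate masks
for nm,S,uv in(('pa',t,(305,181)),('pb',t,(409,220)),('tshadow',t,(330,200)),('lit',t,(360,120)),('lid',t,(296,260)),('bar',t,(307,262)),('pa_s',s,(377,249)),('pb_s',s,(361,335)),('lid_s',s,(300,262))):
    print(nm,S['img'][uv[1],uv[0]])
```

```text
pa [147 125 105]
pb [98 84 69]
tshadow [138 112  83]
lit [222 186 136]
lid [81 78 74]
bar [77 76 70]
pa_s [107  94  72]
pb_s [68 58 46]
lid_s [51 54 50]
```

View pics/crops.png

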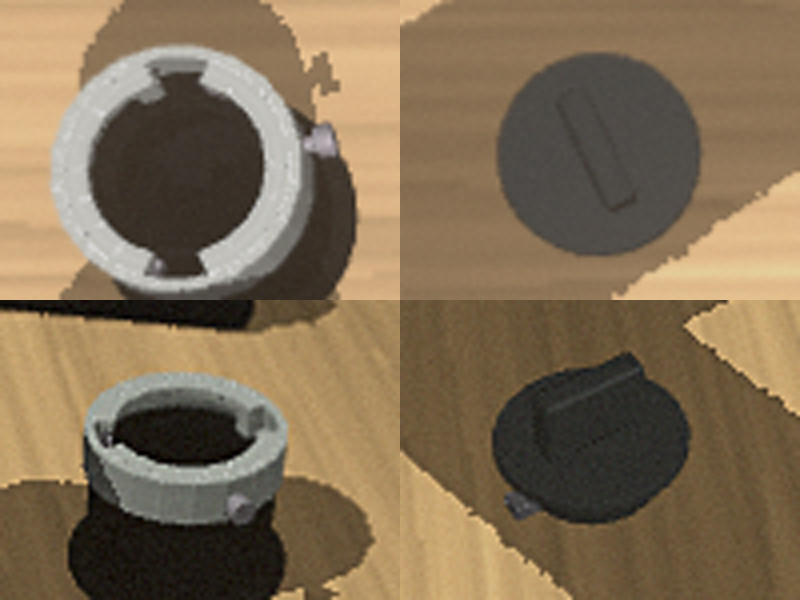

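The crops show the barrel gaps at crop (178,75) and (180,270), nearly along world x. The pin sits at right (320,140), and the bar grip's top runs (570,91)–(624,204).

```bash
cat > m.py <<'E'
from h import *
from scipy.optimize import least_squares
def mask(S,box,f):
    x,y,w,h=box;im=cv2.GaussianBlur(S['img'],(3,3),0)[y:y+h,x:x+w].astype(float)
    n,l,st,ce=cv2.connectedComponentsWithStats(f(im).astype(np.uint8))
    i=1+np.argmax(st[1:,4]);return (np.argwhere(l==i)[:,::-1]+[x,y]).astype(float)
br=lambda im:im[...,2]/im[...,0]
def rect(S,p,z):
    q=np.array([plane(S,u,z)[:2] for u in p])*1000
    r=cv2.minAreaRect(q.astype(np.float32));return r,q
def hull(S,p,z):
    h=cv2.convexHull(p.astype(np.float32))[:,0];return np.array([plane(S,u,z)[:2] for u in h])
E
python3 - <<'E'
from m import *
t=np.load('top.npy',allow_pickle=True).item();s=np.load('side.npy',allow_pickle=True).item()
print('cam',-t['extrinsics'][:3,:3].T@t['extrinsics'][:3,3])
peb=lambda im:br(im)>.66
for nm,z,bt,bs in(('A',.01,(292,168,30,30),(365,236,25,25)),('B',.01,(396,207,28,28),(347,322,28,28))):
    for S,b in((t,bt),(s,bs)):
        p=mask(S,b,peb);print(nm,len(p),p.min(0),p.max(0),rect(S,p,z)[0])
p=mask(t,(365,135,24,62),lambda im:(im[...,0]<125)|(im[...,0]-im[...,2]>200))
for S,b in((t,(365,135,24,62)),):
    im=S['img'][b[1]:b[1]+b[3],b[0]:b[0]+b[2]]
    print(im[8,6:18].tolist(),'\n',im[40,4:16].tolist())
p=mask(t,(440,170,80,105),lambda im:br(im)<.5);r=rect(t,p,.03)[0];print('tray',r)
p=mask(t,(278,232,62,62),lambda im:br(im)>.75);q=hull(t,p,.027);
f=least_squares(lambda v:np.hypot(*(q-v[:2]).T)-v[2],[.4,0,.044]);print('lid',f.x,np.abs(f.fun).max())
for S,e in((t,[(258+170/4,225+91/4),(258+224.5/4,225+204.5/4)]),):
    a,b=[plane(S,u,.059)[:2] for u in e];print('bar',(a+b)/2,np.hypot(*(a-b)),np.degrees(np.arctan2(*(a-b)[::-1])))
# barrel
im=cv2.GaussianBlur(t['img'],(3,3),0).astype(float)
m=((br(im)>.85)&(im[...,0]>120)).astype(np.float32)
c=np.array([194.5,163]);O=[];I=[]
for a in np.radians(np.arange(0,360,3)):
    rr=np.arange(15,45,.1);v=cv2.remap(m,(c[0]+rr*np.cos(a)).astype(np.float32)[None],(c[1]+rr*np.sin(a)).astype(np.float32)[None],1)[0]>.5
    k=np.flatnonzero(v)
    if len(k)<20: continue
    P=[plane(t,c+rr[j]*np.array([np.cos(a),np.sin(a)]),.084)[:2] for j in(k[0],k[-1])]
    O.append(P[1]);I.append(P[0])
O=np.array(O);I=np.array(I)
for nm,q,r in(('out',O,.051),('in',I,.036)):
    f=least_squares(lambda v:np.hypot(*(q-v).T)-r,[.5,.1],loss='soft_l1',f_scale=.0008);print(nm,f.x)
# far side outer only (left/up)
w=O[(O[:,1]>f.x[1]+.01)|(O[:,0]>f.x[0]+.02)];g=least_squares(lambda v:np.hypot(*(w-v[:2]).T)-v[2],[*f.x,.05]);print('farout',g.x)
for a in range(4):
  pass
G=[plane(t,(150+x/4,120+y/4),.084)[:2] for x,y in((153,66),(205,68),(155,278),(205,275))];print('gap corners',np.array(G))
a=(G[0]+G[1])/2;b=(G[2]+G[3])/2;print('gap mid',(a+b)/2,np.hypot(*(a-b)),np.degrees(np.arctan2(*(a-b)[::-1])))
E
```

```text
cam [ 0.43869281 -0.06533575  0.83659463]
A 132 [299. 174.] [311. 187.] ((640.7227783203125, -25.911823272705078), (23.039121627807617, 21.593372344970703), 43.996646881103516)
A 65 [372. 243.] [382. 252.] ((641.4688110351562, -20.88834571838379), (24.73317527770996, 18.504121780395508), 76.07512664794922)
B 164 [402. 213.] [416. 226.] ((567.8599853515625, -207.7271270751953), (23.610553741455078, 24.130884170532227), 44.15066909790039)
B 5 [356. 333.] [357. 335.] ((562.4498291015625, -202.81817626953125), (3.743358612060547, 1.5432816743850708), 77.63066864013672)
[[226, 190, 142], [226, 187, 140], [175, 143, 106], [108, 85, 62], [97, 67, 46], [103, 73, 52], [104, 73, 54], [103, 71, 53], [107, 73, 51], [133, 98, 72], [207, 169, 124], [226, 190, 141]] 
 [[139, 115, 85], [138, 113, 83], [138, 114, 84], [109, 89, 66], [117, 95, 67], [124, 102, 73], [125, 103, 74], [129, 105, 74], [130, 104, 75], [115, 95, 68], [133, 109, 81], [137, 111, 83]]
tray ((557.9458618164062, -325.04302978515625), (104.70641326904297, 149.71791076660156), 88.14249420166016)
lid [ 0.49178407 -0.0286606   0.0427687 ] 0.0003935087558255418
bar [ 0.49154651 -0.03000126] 0.051972650757526904 25.228057432999186
out [0.65517436 0.15212556]
in [0.65530787 0.15282702]
farout [0.65549711 0.15268354 0.05105077]
gap corners [[0.6977933  0.16261012]
 [0.69674694 0.14133581]
 [0.60938275 0.16007637]
 [0.61041099 0.13989393]]
gap mid [0.65358349 0.15097906] 0.08739586061846846 1.3033021218033964
```

```bash
cat > go.py <<'E'
import sys
from h import *
from scipy.spatial.transform import Rotation as Ro
# usage: go.py x y z [theta_deg of tool x]; prints shift in tool axes
o=observe();R=Ro.from_quat(o['orientation']).as_matrix();th=np.degrees(np.arctan2(R[1,0],R[0,0]))
print('t',round(o['time_s'],2),'pos',o['ee_pos'].round(4),'th',th.round(2),'tilt',R[:2,2].round(4),'q',np.degrees(o['qpos']).round(0),'w',round(o['gripper_width'],4),'F',o['force'].round(1),'gf',round(o['gripper_force'],1))
a=[float(v) for v in sys.argv[1:]]
if a:
    d=R.T@(np.array(a[:3])-o['ee_pos']);print('tx ty tz',d.round(4),end=' ')
    if len(a)>3: print('yaw',round(-((a[3]-th+180)%360-180),2))
E
python3 go.py 0.568 -0.208 0.15 180; python3 -c "
from workcell import tip_extent
print(tip_extent() if callable(tip_extent) else tip_extent)
from m import *
t=np.load('top.npy',allow_pickle=True).item()
a=plane(t,(377,141.5),.011);b=plane(t,(375,192),.008);d=a-b;print(a,b,(a+b)/2,np.hypot(d[0],d[1]),np.degrees(np.arctan2(d[1],d[0])))
im=t['img'][...,0]
for r in (145,150,160,170,180,188,189,190,191,192,193): print(r,im[r,368:386])
for r in (138,139,140,141,142,143): print(r,im[r,372:382])
"
```

```text
t 0.1 pos [ 0.2406 -0.4944  0.2556] th 25.94 tilt [-0.0005  0.0011] q [-64.   5.  10.  95.   0.  90.] w 0.0854 F [-0.4 -0.5 -0.6] gf 0.0
tx ty tz [ 0.4197 -0.1142  0.1058] yaw -154.06
0.025
[ 0.70984264 -0.15429497  0.011     ] [ 0.61836511 -0.14907115  0.008     ] [ 0.66410387 -0.15168306  0.0095    ] 0.09162655382703698 -3.26832182408464
145 [224 225 225 225 173 131  98  99 102 104 106 104 122 205 227 226 226 225]
150 [206 206 206 204 159  97  91 100 103 103 107 108 150 194 205 205 205 206]
160 [219 219 219 218 167 115 174 191 195 199 199 144 132 139 140 138 139 138]
170 [136 135 137 133 118 119 122 126 128 127 122 132 134 135 134 135 134 134]
180 [137 135 138 136 108 120 125 124 129 126 132 136 134 137 137 134 136 139]
188 [139 137 137 114 114 120 123 126 130 130 137 138 139 139 140 136 139 140]
189 [137 136 139 107 115 122 124 128 127 122 129 133 137 136 137 137 134 137]
190 [134 132 133 103 112 120 122 128 129 117 127 133 134 134 135 134 134 135]
191 [132 133 133 112  94  93  93  96 105 123 133 133 134 136 136 135 135 133]
192 [137 136 137 136 119 116 115 119 126 135 138 138 138 139 139 139 137 140]
193 [144 143 145 145 143 140 141 142 142 144 144 144 145 145 143 144 146 144]
138 [228 227 228 228 228 227 227 229 228 228]
139 [227 228 227 229 229 228 227 229 229 227]
140 [228 188 160 162 160 160 215 227 228 227]
141 [226 177 145 146 147 146 211 225 225 226]
142 [226 177 123 113 109 108 117 134 181 220]
143 [226 175 108  97 103 104 103 107 133 207]
```

Units first: shifts go in shares of 50 cm and turns go in shares of 90 degrees. So 0.42 m / 0.5 = 0.84, -0.114 m / 0.5 = -0.228, -80 degrees / 90 = -0.8889.

Request:
{"op": "jog_arm", "data": {"series": [{"tx":0.84,"ty":-0.228,"tz":0.212,"yaw":-0.8889,"fingers":0.05},{"tx":0.84,"ty":-0.228,"tz":0.212,"yaw":-0.8889,"fingers":0.05},{"tx":0.84,"ty":-0.228,"tz":0.212,"yaw":-0.8889,"fingers":0.05},{"tx":0.84,"ty":-0.228,"tz":0.212,"yaw":-0.8889,"fingers":0.05},{"tx":0.84,"ty":-0.228,"tz":0.212,"yaw":-0.8889,"fingers":0.05},{"tx":0.84,"ty":-0.228,"tz":0.212,"yaw":-0.8889,"fingers":0.05},{"tx":0.84,"ty":-0.228,"tz":0.212,"yaw":-0.8889,"fingers":0.05},{"tx":0.84,"ty":-0.228,"tz":0.212,"yaw":-0.8889,"fingers":0.05},{"tx":0.84,"ty":-0.228,"tz":0.212,"yaw":-0.8889,"fingers":0.05},{"tx":0.84,"ty":-0.228,"tz":0.212,"yaw":-0.8889,"fingers":0.05}]}}

```text
time_s: 1.1
ee_pos: [0.5707, -0.2042, 0.1473]
orientation: [0.598, 0.801, 0.0, -0.002]
force: [-0.9, -0.7, -0.1]
gripper_width: 0.0499
gripper_force: 0.0
```

```bash
python3 go.py 0.568 -0.208 0.029 180
```

```text
t 1.1 pos [ 0.5707 -0.2042  0.1473] th 106.53 tilt [-0.0027  0.002 ] q [-20.  12.   6.  84.   0.  54.] w 0.0499 F [-0.9 -0.7 -0.1] gf 0.0
tx ty tz [-0.0032 -0.0035  0.1183] yaw -73.47
```

Scaled: 0.06 m / 0.5 = 0.12, -73.5 degrees / 90 = -0.8167.

Request:
{"op": "jog_arm", "data": {"series": [{"yaw":-0.8167,"tz":0.12},{"yaw":-0.8167,"tz":0.12},{"yaw":-0.8167,"tz":0.12},{"yaw":-0.8167,"tz":0.12},{"yaw":-0.8167,"tz":0.12},{"yaw":-0.8167,"tz":0.12},{"yaw":-0.8167,"tz":0.12},{"yaw":-0.8167,"tz":0.12},{"yaw":-0.8167,"tz":0.12},{"yaw":-0.8167,"tz":0.12}]}}

```text
$.series[0]: bad value
```

```bash
python3 go.py 0.568 -0.208 0.029 180
```

```text
t 1.1 pos [ 0.5707 -0.2042  0.1473] th 106.53 tilt [-0.0027  0.002 ] q [-20.  12.   6.  84.   0.  54.] w 0.0499 F [-0.9 -0.7 -0.1] gf 0.0
tx ty tz [-0.0032 -0.0035  0.1183] yaw -73.47
```

Scaled: 0.06 m / 0.5 = 0.12, -73.5 degrees / 90 = -0.8167.

Request:
{"op": "jog_arm", "data": {"series": [{"tx":0,"ty":0,"tz":0.12,"yaw":-0.8167,"fingers":0.05},{"tx":0,"ty":0,"tz":0.12,"yaw":-0.8167,"fingers":0.05},{"tx":0,"ty":0,"tz":0.12,"yaw":-0.8167,"fingers":0.05},{"tx":0,"ty":0,"tz":0.12,"yaw":-0.8167,"fingers":0.05},{"tx":0,"ty":0,"tz":0.12,"yaw":-0.8167,"fingers":0.05},{"tx":0,"ty":0,"tz":0.12,"yaw":-0.8167,"fingers":0.05},{"tx":0,"ty":0,"tz":0.12,"yaw":-0.8167,"fingers":0.05},{"tx":0,"ty":0,"tz":0.12,"yaw":-0.8167,"fingers":0.05},{"tx":0,"ty":0,"tz":0.12,"yaw":-0.8167,"fingers":0.05},{"tx":0,"ty":0,"tz":0.12,"yaw":-0.8167,"fingers":0.05}]}}

```text
time_s: 2.1
ee_pos: [0.5682, -0.2082, 0.0898]
orientation: [0.004, 1.0, 0.0, -0.0]
force: [-0.8, 0.1, -0.2]
gripper_width: 0.0503
gripper_force: 0.0
```

```bash
python3 go.py 0.568 -0.208 0.029 180
```

```text
t 2.1 pos [ 0.5682 -0.2082  0.0898] th 179.51 tilt [-0.0007  0.0003] q [-20.  13.   0.  78.   0. -20.] w 0.0503 F [-0.8  0.1 -0.2] gf 0.0
tx ty tz [0.0002 0.0002 0.0608] yaw -0.49
```

Scaled: -0.07 m / 0.5 = -0.14, 0.061 m / 0.5 = 0.122.

Request:
{"op": "jog_arm", "data": {"series": [{"tx":0,"ty":0,"tz":0.08,"yaw":0,"fingers":0.05},{"tx":0,"ty":0,"tz":0.122,"yaw":0,"fingers":0.05},{"tx":0,"ty":0,"tz":0.122,"yaw":0,"fingers":0.05},{"tx":0,"ty":0,"tz":0.122,"yaw":0,"fingers":0.01},{"tx":0,"ty":0,"tz":0.122,"yaw":0,"fingers":0.01},{"tx":0,"ty":0,"tz":0.122,"yaw":0,"fingers":0.01},{"tx":0,"ty":0,"tz":0.122,"yaw":0,"fingers":0.01},{"tx":0,"ty":0,"tz":0.06,"yaw":0,"fingers":0.01},{"tx":0,"ty":0,"tz":-0.04,"yaw":0,"fingers":0.01},{"tx":0,"ty":0,"tz":-0.14,"yaw":0,"fingers":0.01}]}}

```text
time_s: 3.1
ee_pos: [0.5678, -0.2081, 0.1617]
orientation: [0.005, 1.0, 0.0, -0.001]
force: [1.8, -0.3, 0.0]
gripper_width: 0.025
gripper_force: 59.3
```

```bash
python3 go.py 0.655 0.1525 0.16 180
```

```text
t 3.1 pos [ 0.5678 -0.2081  0.1617] th 179.43 tilt [-0.001   0.0004] q [-20.  12.   7.  85.   0. -20.] w 0.025 F [ 1.8 -0.3  0. ] gf 59.3
tx ty tz [-0.0836  0.3615  0.0017] yaw -0.57
```

Scaled: 0.3615 m / 0.5 = 0.723, -0.0836 m / 0.5 = -0.1672.

Request:
{"op": "jog_arm", "data": {"series": [{"tx":-0.1672,"ty":0.723,"tz":0,"yaw":0,"fingers":0.01},{"tx":-0.1672,"ty":0.723,"tz":0,"yaw":0,"fingers":0.01},{"tx":-0.1672,"ty":0.723,"tz":0,"yaw":0,"fingers":0.01},{"tx":-0.1672,"ty":0.723,"tz":0,"yaw":0,"fingers":0.01},{"tx":-0.1672,"ty":0.723,"tz":0,"yaw":0,"fingers":0.01},{"tx":-0.1672,"ty":0.723,"tz":0,"yaw":0,"fingers":0.01},{"tx":-0.1672,"ty":0.723,"tz":0,"yaw":0,"fingers":0.01},{"tx":-0.1672,"ty":0.723,"tz":0,"yaw":0,"fingers":0.01},{"tx":-0.1672,"ty":0.723,"tz":0.06,"yaw":0,"fingers":0.01},{"tx":-0.1672,"ty":0.723,"tz":0.086,"yaw":0,"fingers":0.01}]}}

```text
time_s: 4.1
ee_pos: [0.6549, 0.1532, 0.115]
orientation: [0.004, 1.0, -0.0, -0.001]
force: [-1.3, -1.0, -1.3]
gripper_width: 0.0249
gripper_force: 59.3
```

Scaled: -0.04 m / 0.5 = -0.08.

Request:
{"op": "jog_arm", "data": {"series": [{"tx":0,"ty":0,"tz":0,"yaw":0,"fingers":0.01},{"tx":0,"ty":0,"tz":0,"yaw":0,"fingers":0.01},{"tx":0,"ty":0,"tz":0,"yaw":0,"fingers":0.045},{"tx":0,"ty":0,"tz":0,"yaw":0,"fingers":0.045},{"tx":0,"ty":0,"tz":0,"yaw":0,"fingers":0.045},{"tx":0,"ty":0,"tz":0,"yaw":0,"fingers":0.045},{"tx":0,"ty":0,"tz":-0.08,"yaw":0,"fingers":0.045}]}}

```text
time_s: 4.8
ee_pos: [0.6533, 0.1518, 0.1519]
orientation: [0.005, 1.0, -0.001, -0.005]
force: [0.5, 0.2, -0.3]
gripper_width: 0.0449
gripper_force: 0.0
```

```bash
python3 go.py 0.641 -0.0255 0.15 180; python3 -c "
from h import *
s=snapshot('side');a=cv2.resize(s['img'][120:270,300:460,::-1],(640,600));cv2.imwrite('pics/s1.png',a)"
```

```text
t 4.8 pos [0.6533 0.1518 0.1519] th 179.44 tilt [-0.0092 -0.0021] q [13. 22. 18. 87.  0. 14.] w 0.0449 F [ 0.5  0.2 -0.3] gf 0.0
tx ty tz [ 0.0105 -0.1774  0.0023] yaw -0.56
```

View pics/s1.png

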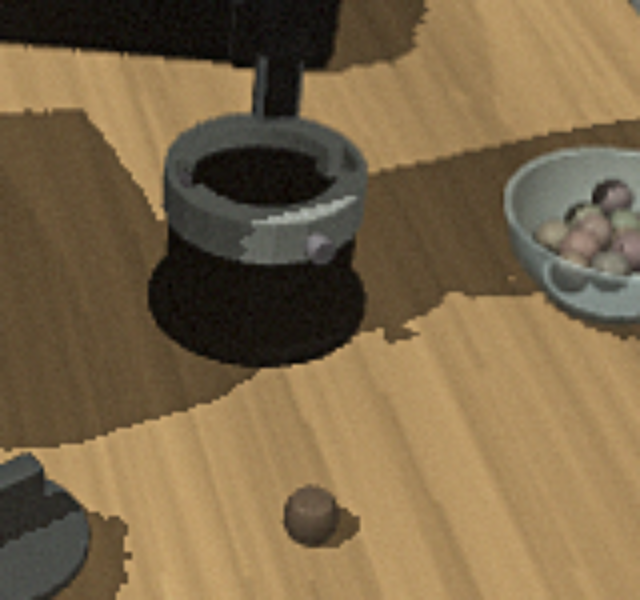

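The pebble dropped into the barrel with none outside; the other sits at about (378,249) in the full side view.

Request:
{"op": "jog_arm", "data": {"series": [{"tx":0.025,"ty":-0.356,"tz":0,"yaw":0,"fingers":0.05},{"tx":0.025,"ty":-0.356,"tz":0,"yaw":0,"fingers":0.05},{"tx":0.025,"ty":-0.356,"tz":0,"yaw":0,"fingers":0.05},{"tx":0.025,"ty":-0.356,"tz":0.06,"yaw":0,"fingers":0.05},{"tx":0.025,"ty":-0.356,"tz":0.12,"yaw":0,"fingers":0.05},{"tx":0.025,"ty":-0.356,"tz":0.12,"yaw":0,"fingers":0.05},{"tx":0.025,"ty":-0.356,"tz":0.12,"yaw":0,"fingers":0.05}]}}

```text
time_s: 5.55
ee_pos: [0.6412, -0.0253, 0.0979]
orientation: [0.005, 1.0, 0.0, -0.0]
force: [0.6, 0.8, 0.8]
gripper_width: 0.0499
gripper_force: 0.0
```

```bash
python3 go.py 0.641 -0.0245 0.029 180
```

```text
t 5.55 pos [ 0.6412 -0.0253  0.0979] th 179.45 tilt [-0.0003  0.0001] q [-2. 17.  7. 80.  0. -2.] w 0.0499 F [0.6 0.8 0.8] gf 0.0
tx ty tz [0.0002 0.0007 0.0689] yaw -0.55
```

Scaled: 0.069 m / 0.5 = 0.138, -0.06 m / 0.5 = -0.12.

Request:
{"op": "jog_arm", "data": {"series": [{"tx":0,"ty":0,"tz":0.09,"yaw":0,"fingers":0.05},{"tx":0,"ty":0,"tz":0.138,"yaw":0,"fingers":0.05},{"tx":0,"ty":0,"tz":0.138,"yaw":0,"fingers":0.05},{"tx":0,"ty":0,"tz":0.138,"yaw":0,"fingers":0.01},{"tx":0,"ty":0,"tz":0.138,"yaw":0,"fingers":0.01},{"tx":0,"ty":0,"tz":0.138,"yaw":0,"fingers":0.01},{"tx":0,"ty":0,"tz":0.138,"yaw":0,"fingers":0.01},{"tx":0,"ty":0,"tz":0.06,"yaw":0,"fingers":0.01},{"tx":0,"ty":0,"tz":-0.04,"yaw":0,"fingers":0.01},{"tx":0,"ty":0,"tz":-0.12,"yaw":0,"fingers":0.01}]}}

```text
time_s: 6.55
ee_pos: [0.6417, -0.0255, 0.1618]
orientation: [0.005, 1.0, -0.0, 0.002]
force: [1.0, -0.1, 0.4]
gripper_width: 0.0219
gripper_force: 59.1
```

```bash
python3 go.py 0.655 0.1525 0.116 180
```

```text
t 6.55 pos [ 0.6417 -0.0255  0.1618] th 179.44 tilt [ 0.0035 -0.0002] q [-2. 17. 13. 86. -0. -2.] w 0.0219 F [ 1.  -0.1  0.4] gf 59.1
tx ty tz [-0.0114  0.1781  0.0458] yaw -0.56
```

Scaled: 0.178 m / 0.5 = 0.356, 0.044 m / 0.5 = 0.088.

Request:
{"op": "jog_arm", "data": {"series": [{"tx":-0.025,"ty":0.356,"tz":0,"yaw":0,"fingers":0.01},{"tx":-0.025,"ty":0.356,"tz":0,"yaw":0,"fingers":0.01},{"tx":-0.025,"ty":0.356,"tz":0,"yaw":0,"fingers":0.01},{"tx":-0.025,"ty":0.356,"tz":0,"yaw":0,"fingers":0.01},{"tx":-0.025,"ty":0.356,"tz":0.06,"yaw":0,"fingers":0.01},{"tx":-0.025,"ty":0.356,"tz":0.088,"yaw":0,"fingers":0.01},{"tx":-0.025,"ty":0.356,"tz":0.088,"yaw":0,"fingers":0.01},{"tx":-0.025,"ty":0.356,"tz":0.088,"yaw":0,"fingers":0.01}]}}

```text
time_s: 7.35
ee_pos: [0.6557, 0.1516, 0.1143]
orientation: [0.005, 1.0, 0.0, 0.0]
force: [0.0, -0.4, 0.6]
gripper_width: 0.0221
gripper_force: 59.1
```

Scaled: -0.04 m / 0.5 = -0.08.

Request:
{"op": "jog_arm", "data": {"series": [{"tx":0,"ty":0,"tz":0,"yaw":0,"fingers":0.045},{"tx":0,"ty":0,"tz":0,"yaw":0,"fingers":0.045},{"tx":0,"ty":0,"tz":0,"yaw":0,"fingers":0.045},{"tx":0,"ty":0,"tz":0,"yaw":0,"fingers":0.045},{"tx":0,"ty":0,"tz":-0.08,"yaw":0,"fingers":0.045},{"tx":0,"ty":0,"tz":-0.08,"yaw":0,"fingers":0.045}]}}

```text
time_s: 7.95
ee_pos: [0.657, 0.1526, 0.1586]
orientation: [0.005, 1.0, 0.001, 0.003]
force: [0.8, -0.5, 1.2]
gripper_width: 0.0449
gripper_force: 0.0
```

```bash
python3 go.py 0.664 -0.152 0.09 177
```

```text
t 7.95 pos [0.657  0.1526 0.1586] th 179.44 tilt [0.0064 0.0015] q [13. 21. 18. 87.  0. 14.] w 0.0449 F [ 0.8 -0.5  1.2] gf 0.0
tx ty tz [-0.0096 -0.3047  0.0682] yaw 2.44
```

Scaled: -0.3035 m / 0.5 = -0.607, 0.065 m / 0.5 = 0.13, 2.5 degrees / 90 = 0.0278.

Request:
{"op": "jog_arm", "data": {"series": [{"tx":-0.024,"ty":-0.607,"tz":0,"yaw":0.0278,"fingers":0.045},{"tx":-0.024,"ty":-0.607,"tz":0,"yaw":0.0278,"fingers":0.045},{"tx":-0.024,"ty":-0.607,"tz":0,"yaw":0.0278,"fingers":0.045},{"tx":-0.024,"ty":-0.607,"tz":0,"yaw":0.0278,"fingers":0.045},{"tx":-0.024,"ty":-0.607,"tz":0,"yaw":0.0278,"fingers":0.045},{"tx":-0.024,"ty":-0.607,"tz":0,"yaw":0.0278,"fingers":0.045},{"tx":-0.024,"ty":-0.607,"tz":0.06,"yaw":0.0278,"fingers":0.045},{"tx":-0.024,"ty":-0.607,"tz":0.13,"yaw":0.0278,"fingers":0.045},{"tx":-0.024,"ty":-0.607,"tz":0.13,"yaw":0.0278,"fingers":0.045},{"tx":-0.024,"ty":-0.607,"tz":0.13,"yaw":0.0278,"fingers":0.045}]}}

```text
time_s: 8.95
ee_pos: [0.6643, -0.151, 0.0886]
orientation: [0.027, 1.0, 0.0, -0.0]
force: [-0.3, 0.5, 0.8]
gripper_width: 0.0448
gripper_force: 0.0
```

```bash
python3 go.py 0.664 -0.1515 0.0275 177;python3 -c "
from h import *
s=snapshot('top');np.save('top2.npy',s,allow_pickle=True);im=s['img'][:,:,::-1].copy()
s2=snapshot('side')
a=np.hstack([cv2.resize(im[120:210,150:270],(400,300),interpolation=2),cv2.resize(s2['img'][225:375,300:500,::-1],(400,300),interpolation=2)]);cv2.imwrite('pics/s2.png',a)"
```

```text
t 8.95 pos [ 0.6643 -0.151   0.0886] th 176.96 tilt [-0.0009  0.0002] q [-13.  23.  13.  80.   0. -10.] w 0.0448 F [-0.3  0.5  0.8] gf 0.0
tx ty tz [ 0.0002 -0.0005  0.0611] yaw -0.04
```

View pics/s2.png

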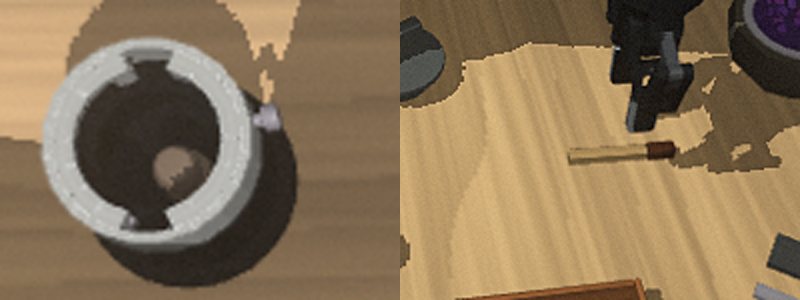

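The barrel interior shows a pebble at crop (178,168) and nothing outside; the fingers straddle the stick in the side view (620,155).

Scaled: 0.061 m / 0.5 = 0.122, 0.045 m / 0.5 = 0.09.

Request:
{"op": "jog_arm", "data": {"series": [{"tx":0,"ty":0,"tz":0.09,"yaw":0,"fingers":0.045},{"tx":0,"ty":0,"tz":0.122,"yaw":0,"fingers":0.045},{"tx":0,"ty":0,"tz":0.122,"yaw":0,"fingers":0.045},{"tx":0,"ty":0,"tz":0.122,"yaw":0,"fingers":0.0},{"tx":0,"ty":0,"tz":0.122,"yaw":0,"fingers":0.0},{"tx":0,"ty":0,"tz":0.122,"yaw":0,"fingers":0.0},{"tx":0,"ty":0,"tz":0.122,"yaw":0,"fingers":0.0},{"tx":0,"ty":0,"tz":0.122,"yaw":0,"fingers":0.0},{"tx":0,"ty":0,"tz":0.06,"yaw":0,"fingers":0.0},{"tx":0,"ty":0,"tz":-0.04,"yaw":0,"fingers":0.0}]}}

```text
time_s: 10.05
ee_pos: [0.6629, -0.1509, 0.1063]
orientation: [0.027, 1.0, 0.001, -0.003]
force: [0.8, -0.4, -0.1]
gripper_width: 0.0079
gripper_force: 58.7
```

```bash
python3 go.py 0.558 -0.325 0.036 178
```

```text
t 10.05 pos [ 0.6629 -0.1509  0.1063] th 176.94 tilt [-0.0055  0.0013] q [-13.  23.  15.  82.   0. -10.] w 0.0079 F [ 0.8 -0.4 -0.1] gf 58.7
tx ty tz [ 0.0951 -0.1795  0.0707] yaw -1.06
```

Scaled: -0.1795 m / 0.5 = -0.359, 0.0965 m / 0.5 = 0.193, -1 degrees / 90 = -0.0111.

Request:
{"op": "jog_arm", "data": {"series": [{"tx":0.193,"ty":-0.359,"tz":0,"yaw":-0.0111,"fingers":0.0},{"tx":0.193,"ty":-0.359,"tz":0,"yaw":-0.0111,"fingers":0.0},{"tx":0.193,"ty":-0.359,"tz":0,"yaw":-0.0111,"fingers":0.0},{"tx":0.193,"ty":-0.359,"tz":0,"yaw":-0.0111,"fingers":0.0},{"tx":0.193,"ty":-0.359,"tz":0,"yaw":-0.0111,"fingers":0.0},{"tx":0.193,"ty":-0.359,"tz":0.06,"yaw":-0.0111,"fingers":0.0},{"tx":0.193,"ty":-0.359,"tz":0.12,"yaw":-0.0111,"fingers":0.0},{"tx":0.193,"ty":-0.359,"tz":0.144,"yaw":-0.0111,"fingers":0.0},{"tx":0.193,"ty":-0.359,"tz":0.144,"yaw":-0.0111,"fingers":0.0},{"tx":0.193,"ty":-0.359,"tz":0.144,"yaw":-0.0111,"fingers":0.0}]}}

```text
time_s: 11.05
ee_pos: [0.5592, -0.3252, 0.0372]
orientation: [0.018, 1.0, -0.0, 0.0]
force: [0.8, 0.1, 0.3]
gripper_width: 0.0078
gripper_force: 58.8
```

Scaled: -0.13 m / 0.5 = -0.26, -0.09 m / 0.5 = -0.18.

Request:
{"op": "jog_arm", "data": {"series": [{"tx":0,"ty":0,"tz":0,"yaw":0,"fingers":0.03},{"tx":0,"ty":0,"tz":0,"yaw":0,"fingers":0.03},{"tx":0,"ty":0,"tz":0,"yaw":0,"fingers":0.03},{"tx":0,"ty":0,"tz":0,"yaw":0,"fingers":0.03},{"tx":0,"ty":0,"tz":-0.08,"yaw":0,"fingers":0.03},{"tx":0,"ty":0,"tz":-0.18,"yaw":0,"fingers":0.03},{"tx":0,"ty":0,"tz":-0.26,"yaw":0,"fingers":0.04}]}}

```text
time_s: 11.75
ee_pos: [0.5586, -0.3253, 0.1688]
orientation: [0.018, 1.0, -0.0, 0.0]
force: [0.6, -1.0, 0.4]
gripper_width: 0.0397
gripper_force: 0.0
```

```bash
python3 go.py 0.4917 -0.029 0.12 205.2
```

```text
t 11.75 pos [ 0.5586 -0.3253  0.1688] th 177.94 tilt [ 0.0009 -0.0005] q [-30.  17.  15.  87.   0. -28.] w 0.0397 F [ 0.6 -1.   0.4] gf 0.0
tx ty tz [0.0775 0.2938 0.0486] yaw -27.26
```

```bash
python3 -c "
from h import *
s=snapshot('top');np.save('top3.npy',s,allow_pickle=True);im=s['img'][:,:,::-1].copy()
s2=snapshot('side');np.save('side3.npy',s2,allow_pickle=True)
b=im[235:290,275:340]
b=cv2.convertScaleAbs(cv2.resize(b,(780,660)[:2],interpolation=2)[:600],alpha=2,beta=-40)
a=np.hstack([cv2.resize(b,(520,400)),np.vstack([cv2.resize(im[170:270,440:525],(280,200)),cv2.resize(im[120:210,150:270],(280,200))])]);cv2.imwrite('pics/s3.png',a)"
```

```text
(no output)
```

View pics/s3.png

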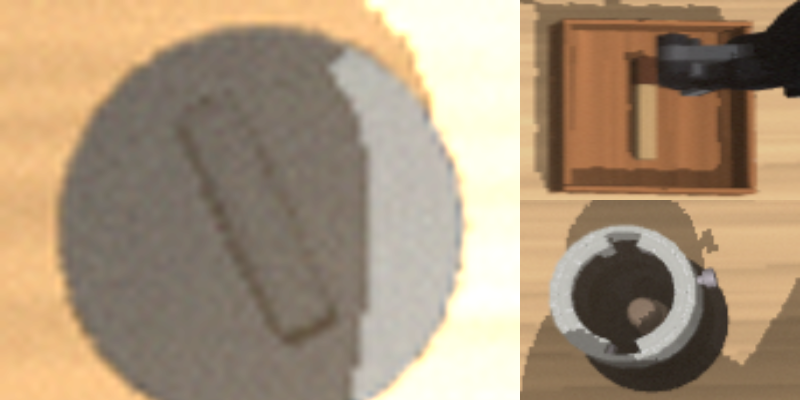

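The stick lies in the tray, and the bar edges agree with about 25.3°. Next is the lid.

Scaled: 0.294 m / 0.5 = 0.588, 0.04 m / 0.5 = 0.08, -27.3 degrees / 90 = -0.3033.

Request:
{"op": "jog_arm", "data": {"series": [{"tx":0.155,"ty":0.588,"tz":0,"yaw":-0.3033,"fingers":0.04},{"tx":0.155,"ty":0.588,"tz":0,"yaw":-0.3033,"fingers":0.04},{"tx":0.155,"ty":0.588,"tz":0,"yaw":-0.3033,"fingers":0.04},{"tx":0.155,"ty":0.588,"tz":0,"yaw":-0.3033,"fingers":0.04},{"tx":0.155,"ty":0.588,"tz":0,"yaw":-0.3033,"fingers":0.04},{"tx":0.155,"ty":0.588,"tz":0,"yaw":-0.3033,"fingers":0.04},{"tx":0.155,"ty":0.588,"tz":0,"yaw":-0.3033,"fingers":0.04},{"tx":0.155,"ty":0.588,"tz":0.08,"yaw":-0.3033,"fingers":0.04},{"tx":0.155,"ty":0.588,"tz":0.13,"yaw":-0.3033,"fingers":0.04},{"tx":0.155,"ty":0.588,"tz":0.13,"yaw":-0.3033,"fingers":0.04}]}}

```text
time_s: 12.85
ee_pos: [0.4898, -0.0288, 0.0979]
orientation: [-0.219, 0.976, 0.001, -0.003]
force: [-1.3, -0.0, 0.2]
gripper_width: 0.0399
gripper_force: 0.0
```

```bash
python3 go.py 0.4917 -0.0292 0.057 205.3
```

```text
t 12.85 pos [ 0.4898 -0.0288  0.0979] th -154.75 tilt [-0.0056  0.0002] q [ -3.  -3. -15.  78.  -0. -29.] w 0.0399 F [-1.3 -0.   0.2] gf 0.0
tx ty tz [-0.0017 -0.0012  0.0409] yaw -0.05
```

Scaled: 0.045 m / 0.5 = 0.09, 0.03 m / 0.5 = 0.06.

Request:
{"op": "jog_arm", "data": {"series": [{"tx":0,"ty":0,"tz":0.06,"yaw":0,"fingers":0.04},{"tx":0,"ty":0,"tz":0.09,"yaw":0,"fingers":0.04},{"tx":0,"ty":0,"tz":0.09,"yaw":0,"fingers":0.04},{"tx":0,"ty":0,"tz":0.09,"yaw":0,"fingers":0.04}]}}

```text
time_s: 13.25
ee_pos: [0.4921, -0.029, 0.0573]
orientation: [-0.218, 0.976, -0.0, 0.0]
force: [0.1, -0.1, 0.9]
gripper_width: 0.0401
gripper_force: 0.0
```

```bash
python3 go.py 0.4917 -0.0292 0.057 205.3
```

```text
t 13.25 pos [ 0.4921 -0.029   0.0573] th -154.78 tilt [ 0.0004 -0.    ] q [ -3.  -2. -19.  73.  -0. -29.] w 0.0401 F [ 0.1 -0.1  0.9] gf 0.0
tx ty tz [ 0.0004 -0.      0.0003] yaw -0.08
```

Request:
{"op": "jog_arm", "data": {"series": [{"tx":0,"ty":0,"tz":0,"yaw":0,"fingers":0.0},{"tx":0,"ty":0,"tz":0,"yaw":0,"fingers":0.0},{"tx":0,"ty":0,"tz":0,"yaw":0,"fingers":0.0},{"tx":0,"ty":0,"tz":0,"yaw":0,"fingers":0.0},{"tx":0,"ty":0,"tz":0,"yaw":0,"fingers":0.0},{"tx":0,"ty":0,"tz":-0.06,"yaw":0,"fingers":0.0},{"tx":0,"ty":0,"tz":-0.14,"yaw":0,"fingers":0.0},{"tx":0,"ty":0,"tz":-0.22,"yaw":0,"fingers":0.0},{"tx":0,"ty":0,"tz":-0.22,"yaw":0,"fingers":0.0},{"tx":0,"ty":0,"tz":-0.22,"yaw":0,"fingers":0.0}]}}

```text
time_s: 14.25
ee_pos: [0.4922, -0.0288, 0.1669]
orientation: [-0.219, 0.976, -0.0, 0.001]
force: [0.4, 0.2, -3.2]
gripper_width: 0.0131
gripper_force: 59.1
```

```bash
python3 go.py 0.655 0.1525 0.167 181.3
```

```text
t 14.25 pos [ 0.4922 -0.0288  0.1669] th -154.75 tilt [ 0.0017 -0.0001] q [ -3.  -4.  -9.  85.  -0. -29.] w 0.0131 F [ 0.4  0.2 -3.2] gf 59.1
tx ty tz [-2.246e-01  9.450e-02  2.000e-04] yaw 23.95
```

Scaled: -0.2246 m / 0.5 = -0.4492, 0.0945 m / 0.5 = 0.189, 24 degrees / 90 = 0.2667.

Request:
{"op": "jog_arm", "data": {"series": [{"tx":-0.4492,"ty":0.189,"tz":0,"yaw":0.2667,"fingers":0.0},{"tx":-0.4492,"ty":0.189,"tz":0,"yaw":0.2667,"fingers":0.0},{"tx":-0.4492,"ty":0.189,"tz":0,"yaw":0.2667,"fingers":0.0},{"tx":-0.4492,"ty":0.189,"tz":0,"yaw":0.2667,"fingers":0.0},{"tx":-0.4492,"ty":0.189,"tz":0,"yaw":0.2667,"fingers":0.0},{"tx":-0.4492,"ty":0.189,"tz":0,"yaw":0.2667,"fingers":0.0},{"tx":-0.4492,"ty":0.189,"tz":0,"yaw":0.2667,"fingers":0.0},{"tx":-0.4492,"ty":0.189,"tz":0,"yaw":0.2667,"fingers":0.0},{"tx":-0.4492,"ty":0.189,"tz":0,"yaw":0.2667,"fingers":0.0},{"tx":-0.4492,"ty":0.189,"tz":0.02,"yaw":0.2667,"fingers":0.0}]}}

```text
time_s: 15.25
ee_pos: [0.6549, 0.1518, 0.1582]
orientation: [-0.01, 1.0, 0.0, 0.002]
force: [0.3, -0.2, -1.1]
gripper_width: 0.0129
gripper_force: 59.1
```

```bash
python3 go.py 0.655 0.1523 0.13 181.3
python3 - <<'E'
from m import *
# refine barrel angle/centre with other pictures
for n in('top2.npy','top3.npy'):
    t=np.load(n,allow_pickle=True).item()
    im=cv2.GaussianBlur(t['img'],(3,3),0).astype(float)
    m=((br(im)>.8)&(im[...,0]>95)).astype(np.float32);c=np.array([194.5,163]);O=[];I=[]
    for a in np.radians(np.arange(0,360,2)):
        rr=np.arange(15,45,.1);v=cv2.remap(m,(c[0]+rr*np.cos(a)).astype(np.float32)[None],(c[1]+rr*np.sin(a)).astype(np.float32)[None],1)[0]>.5
        k=np.flatnonzero(v)
        if len(k)>20: O.append(plane(t,c+rr[k[-1]]*np.array([np.cos(a),np.sin(a)]),.084)[:2]);I.append(plane(t,c+rr[k[0]]*np.array([np.cos(a),np.sin(a)]),.084)[:2])
    O=np.array(O);I=np.array(I)
    w=O[(O[:,1]>.163)|(O[:,0]>.675)];f=least_squares(lambda v:np.hypot(*(w-v).T)-.051,[.655,.152],loss='soft_l1',f_scale=5e-4);print(f.x)
    f=least_squares(lambda v:np.hypot(*(I-v).T)-.036,[.655,.152],loss='soft_l1',f_scale=5e-4);print('in',f.x)
    d=I-f.x;r=np.hypot(*d.T);an=np.degrees(np.arctan2(d[:,1],d[:,0]));g=r>.039;print('gap angles',np.sort(an[g]).round(0))
    u=plane(t,(150+ (322 if 0 else 322)/4,120+140/4),.073)-[*f.x,0];print('pin',np.degrees(np.arctan2(u[1],u[0])))
E
```

```text
t 15.25 pos [0.6549 0.1518 0.1582] th -178.82 tilt [0.0033 0.0007] q [13. 21. 18. 87. -0. 12.] w 0.0129 F [ 0.3 -0.2 -1.1] gf 59.1
tx ty tz [-0.0001  0.0005  0.0282] yaw -0.12
[0.65608258 0.15331217]
in [0.65485493 0.15266916]
gap angles [-179. -178. -176. -174. -172. -170. -168. -166.  -11.   -9.   -7.   -4.
   -2.   -0.    2.    4.    6.    8.   10.  171.  173.  175.  177.  179.]
pin -75.79225944340486
[0.656265   0.15310326]
in [0.65507653 0.15270292]
gap angles [-179. -178. -176. -174. -172. -170. -168.  -11.   -9.   -7.   -5.   -3.
   -0.    2.    4.    6.    8.   10.  169.  171.  173.  175.  177.  179.]
pin -76.00898520380449
```

Scaled: 0.025 m / 0.5 = 0.05, 0.02 m / 0.5 = 0.04.

Request:
{"op": "jog_arm", "data": {"series": [{"tx":0,"ty":0.0016,"tz":0.012,"yaw":0,"fingers":0.0},{"tx":0,"ty":0.0016,"tz":0.024,"yaw":0,"fingers":0.0},{"tx":0,"ty":0.0016,"tz":0.032,"yaw":0,"fingers":0.0},{"tx":0,"ty":0.0016,"tz":0.04,"yaw":0,"fingers":0.0},{"tx":0,"ty":0.0016,"tz":0.046,"yaw":0,"fingers":0.0},{"tx":0,"ty":0.0016,"tz":0.05,"yaw":0,"fingers":0.0}]}}

```text
time_s: 15.85
ee_pos: [0.6549, 0.1535, 0.1313]
orientation: [-0.011, 1.0, 0.0, 0.0]
force: [1.2, 0.4, -0.9]
gripper_width: 0.0131
gripper_force: 59.3
```

```bash
python3 go.py 0.6553 0.1527 0.123 181.
```

```text
t 15.85 pos [0.6549 0.1535 0.1313] th -178.75 tilt [0.0007 0.0004] q [13. 21. 16. 84.  0. 12.] w 0.0131 F [ 1.2  0.4 -0.9] gf 59.3
tx ty tz [-0.0004 -0.0008  0.0083] yaw 0.25
```

Scaled: 0.008 m / 0.5 = 0.016, 0.007 m / 0.5 = 0.014.

Request:
{"op": "jog_arm", "data": {"series": [{"tx":0,"ty":-0.0012,"tz":0.006,"yaw":0,"fingers":0.0},{"tx":0,"ty":-0.0012,"tz":0.01,"yaw":0,"fingers":0.0},{"tx":0,"ty":-0.0012,"tz":0.014,"yaw":0,"fingers":0.0},{"tx":0,"ty":-0.0012,"tz":0.016,"yaw":0,"fingers":0.0},{"tx":0,"ty":-0.0012,"tz":0.016,"yaw":0,"fingers":0.0}]}}

```text
time_s: 16.35
ee_pos: [0.6551, 0.1531, 0.1237]
orientation: [-0.011, 1.0, 0.0, 0.001]
force: [3.9, 3.0, 1.2]
gripper_width: 0.0129
gripper_force: 59.4
```

```bash
python3 go.py 0.6553 0.1527 0.123 181.
```

```text
t 16.35 pos [0.6551 0.1531 0.1237] th -178.74 tilt [0.0015 0.0008] q [13. 21. 15. 83.  0. 12.] w 0.0129 F [3.9 3.  1.2] gf 59.4
tx ty tz [-0.0002 -0.0004  0.0007] yaw 0.26
```

Scaled: 0.001 m / 0.5 = 0.002, -0.0002 m / 0.5 = -0.0004.

Request:
{"op": "jog_arm", "data": {"series": [{"tx":-0.0004,"ty":0.0004,"tz":0.002,"yaw":0,"fingers":0.0},{"tx":-0.0004,"ty":0.0004,"tz":0.002,"yaw":0,"fingers":0.0},{"tx":-0.0004,"ty":0.0004,"tz":0.002,"yaw":0,"fingers":0.0}]}}

```text
time_s: 16.65
ee_pos: [0.6551, 0.1532, 0.1237]
orientation: [-0.011, 1.0, 0.0, 0.001]
force: [0.7, 2.7, 7.0]
gripper_width: 0.0129
gripper_force: 60.2
```

```bash
python3 go.py 0.6553 0.1527 0.123 181.
```

```text
t 16.65 pos [0.6551 0.1532 0.1237] th -178.74 tilt [0.0019 0.0007] q [13. 21. 15. 83.  0. 12.] w 0.0129 F [0.7 2.7 7. ] gf 60.2
tx ty tz [-0.0001 -0.0005  0.0007] yaw 0.26
```

Scaled: -0.0006 m / 0.5 = -0.0012, 30 degrees / 90 = 0.3333.

Request:
{"op": "jog_arm", "data": {"series": [{"tx":0,"ty":0,"tz":-0.0012,"yaw":0.0333,"fingers":0.0},{"tx":0,"ty":0,"tz":-0.0012,"yaw":0.0667,"fingers":0.0},{"tx":0,"ty":0,"tz":-0.0012,"yaw":0.1111,"fingers":0.0},{"tx":0,"ty":0,"tz":-0.0012,"yaw":0.1556,"fingers":0.0},{"tx":0,"ty":0,"tz":-0.0012,"yaw":0.2,"fingers":0.0},{"tx":0,"ty":0,"tz":-0.0012,"yaw":0.2444,"fingers":0.0},{"tx":0,"ty":0,"tz":-0.0012,"yaw":0.2889,"fingers":0.0},{"tx":0,"ty":0,"tz":-0.0012,"yaw":0.3333,"fingers":0.0},{"tx":0,"ty":0,"tz":-0.0012,"yaw":0.3333,"fingers":0.0}]}}

```text
time_s: 17.55
ee_pos: [0.6559, 0.1539, 0.1238]
orientation: [0.249, 0.968, 0.001, 0.001]
force: [5.3, 5.8, 2.8]
gripper_width: 0.0126
gripper_force: 59.7
```

```bash
python3 go.py 0.6553 0.1527 0.123 136; python3 -c "
from workcell import observe;print(observe()['moment'])"
```

```text
t 17.55 pos [0.6559 0.1539 0.1238] th 151.15 tilt [0.0033 0.0019] q [13. 21. 15. 83.  0. 42.] w 0.0126 F [5.3 5.8 2.8] gf 59.7
tx ty tz [-0.     -0.0013  0.0008] yaw 15.15
[ 1.32928782 -1.28259638  0.11368151]
```

Scaled: 0.0009 m / 0.5 = 0.0018, -0.0003 m / 0.5 = -0.0006, 15 degrees / 90 = 0.1667.

Request:
{"op": "jog_arm", "data": {"series": [{"tx":-0.0006,"ty":0.0018,"tz":0,"yaw":0.0444,"fingers":0.0},{"tx":-0.0006,"ty":0.0018,"tz":0,"yaw":0.0889,"fingers":0.0},{"tx":-0.0006,"ty":0.0018,"tz":0,"yaw":0.1333,"fingers":0.0},{"tx":-0.0006,"ty":0.0018,"tz":0,"yaw":0.1667,"fingers":0.0},{"tx":-0.0006,"ty":0.0018,"tz":0,"yaw":0.1667,"fingers":0.0},{"tx":-0.0006,"ty":0.0018,"tz":0,"yaw":0.1667,"fingers":0.0},{"tx":-0.0006,"ty":0.0018,"tz":0,"yaw":0.1667,"fingers":0.0},{"tx":-0.0006,"ty":0.0018,"tz":0,"yaw":0.1667,"fingers":0.0}]}}

```text
time_s: 18.35
ee_pos: [0.6562, 0.1542, 0.1238]
orientation: [0.372, 0.928, 0.001, 0.001]
force: [4.2, 5.0, 3.0]
gripper_width: 0.0132
gripper_force: 59.8
```

```bash
python3 go.py 0.6553 0.1527 0.123 136; python3 -c "
from h import *
s=snapshot('top')['img'][:,:,::-1];s2=snapshot('side')['img'][:,:,::-1]
cv2.imwrite('pics/s4.png',np.hstack([cv2.resize(s[110:230,130:290],(400,300),interpolation=2),cv2.resize(s2[105:225,290:450],(400,300),interpolation=2)]))"
```

```text
t 18.35 pos [0.6562 0.1542 0.1238] th 136.27 tilt [0.0023 0.0012] q [13. 21. 15. 83.  0. 57.] w 0.0132 F [4.2 5.  3. ] gf 59.8
tx ty tz [-0.0003 -0.0017  0.0008] yaw 0.27
```

View pics/s4.png

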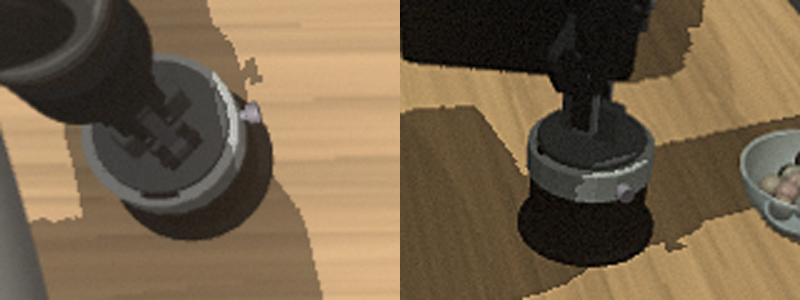

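The lid sits flush on the collar, with the bar turned about 45° and still held; the pin at (250,113) is at rest.

```bash
python3 -c "
from workcell import job_done;print(job_done())"
```

```text
the job is handed in; nothing more can be done
None
```

I handed the job in at about 18.5 s of 67; no verdict came back: stick seen in the tray, both pebbles dropped in the barrel (only one visible inside), and the lid home, twisted about 45° clockwise and still gripped, pin at rest.

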